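# Clip the hinge clamp, align the quarter-turn fastener and hold the access panel shut

### The job

Close the sprung access panel of the grey control box: first press the raised steel clamp beside it down until it snaps over the hinge pin and stays there by itself, then turn the wing of the quarter-turn fastener clockwise (seen from above) until it is in line with the two dark marks on the panel, which is where its cross-bar fits the slot below. Then press the panel down flush against the box frame and finish while still holding it pressed there with the gripper, because it springs up when let go. Do not disturb the screwdriver, the nest block or the module that lie round the box.

Things in the scene. Friction and masses are not known exactly. Their poses are not given: they have to be found in the camera images.
- control_box: Grey box fixed to the worktop, 150 (x) x 160 (y) x 44 mm under an aluminium panel; origin: centre of its underside, on the worktop; x from the front (three black caps) to the hinge edge, y left, z up. Panel hinge axis: along y at x = +72, z = 47.5 mm; its 8 mm steel pin stands out of the right side to y = -111 mm.
- panel (a joint): Panel angle (rad): 0 = flush on the frame, 0.16 = sprung open at its stop, as it starts (front edge 23 mm up). About 6 N straight down near the front edge shuts it and must be kept up. With the fastener out of line the cross-bar blocks it at about 0.07.
- panel_press (a point): Free flat spot on the panel's top face near its front edge: 53 mm in front of and 45 mm left of the box centre, 49 mm above the worktop when shut, 20 mm higher when open. Moves with the panel; x towards the hinge, y left, z normal to it. Panel 148 x 158 x 3 mm.
- fastener_wing (a point): Middle of the steel wing, an upright flat grip 36 mm long (its x), 9 mm thick (its y), 45 mm in front of the box centre. z is the turning axis, normal to the panel, so it leans with the panel. The wing's top is 22.5 mm and this point 14.5 mm above the panel's top face; under the wing a 20 mm round hub, 5 mm high. Turns with the fastener.
- fastener (a joint): Fastener angle (rad), positive anticlockwise from above; 0 = wing in line with the two dark marks (along the panel's x) and cross-bar in line with the slot. Starts 0.7 to 1.4, stays where left (friction 0.06 N m), no stop at 0. The cross-bar enters the slot within about 0.28 of 0.
- clamp (a joint): Clamp arm angle (rad): 0.60 = sprung up, as it starts; about 0 = clipped, its hook caught under the hinge pin. Pressed down, the hook meets the pin at about 0.24; about 5 N on the tab snaps it over; the hook catches just below 0 (stop at -0.025), then it stays at about 0 by itself.
- clamp_tab (a point): Upper face of the clamp's free end, where to press straight down. A steel strip 14 mm wide along the box's right side, hinged at box x = +122, y = -97, z = 51.5 mm, reaching forward; this point is 78 mm from that hinge, the strip 19 mm longer. Clipped, the face is level, 54.5 mm above the worktop; when up this point is about 44 mm higher. x along the arm to its hinge, z normal to it.
- screwdriver (a point): Centre of the loose precision screwdriver (16 x 156 x 14 mm, length along its y) lying left of the box; bystander.
- nest (a point): Centre of the loose cream nest block (32 x 50 x 13 mm) right of the box; bystander.
- module (a point): Centre of the loose dark flat module (22 x 66 x 8 mm) in front of the box; bystander.

How it is judged:
By the outcome, as a careful person would: the job done as asked, in the order asked, and still so for the second after the job is handed in, while the arm keeps its last pose, push and grip.
It also fails if it takes over 56 s, if anything falls off the work surface, if the arm or the gripper's body presses on something with over 40 N, if the wrist force passes 120 N, or if a joint passes its speed limit or range.

### The arm

A 7-joint arm with a two-finger parallel gripper is mounted at the origin on a cart in front of the work surface, level with it; the furniture and walls round the work are solid. World frame = base frame: x ahead of the robot, y to its left, z up, the work surface at z = 0. Lengths are in m, angles in rad, forces in N, time in s.
With the tool pointing down it reaches from about 0.35 to 0.775 m from the base axis. Payload 3.1 kg.
Tool frame: the origin (TCP) lies midway between the tips of the shut fingers; the grasp point (between the pads) lies 19 mm behind it (bot.grip_point_offset is the distance from the TCP to the grasp point, in m); z points along the fingers, y is the line along which they close (so a half turn about z gives the same grasp; the last joint's range is limited). The gripper opens to 85 mm and grips with 20 to 120 N. Pads are 22 mm wide; open, the fingers measure 114 mm over their backs; the gripper's body (76 mm by 85 mm) begins 54 mm behind the grasp point. The pads swing forward as they close: fully open they stand 13 mm farther back than shut.
Start: joints at [1.206, 0.311, 0.014, 1.512, -0.004, 1.319, -0.027], TCP at [0.175, -0.522, 0.231] pointing down, gripper open.
Joint ranges: [-2.7, 2.7], [-0.3, 1.91], [-1.27, 1.3], [0.12, 2.57], [-1.44, 4.58], [0.2, 2.03], [-3.05, 3.05]. Speed limits (rad/s): [2.79, 2.79, 3.14, 3.14, 3.14, 3.14, 3.14].

### API

Orientations are given as [roll, pitch, yaw] about the fixed x, y, z axes, in that order (R = Rz(yaw) Ry(pitch) Rx(roll)).
In Python, from workcell import bot gives the robot as it stands.
- The arm moves only by the tool jog_arm, never from a script. Its arguments are lists of equal length, an entry for each row: "offset": the shift along the tool's x, y, z in m, a list of three; "yaw": the turn about the tool's z in rad. A call has exactly 8 rows; each row is the pose to reach, as a shift and turn from the pose commanded when the call began, along the tool's axes at that moment; what a row does not reach only later rows make up. A row lasts 1/12 s, in which the tool goes at most 41.7 mm and 7.16 degrees, less where a joint would pass 70% of its speed; a pose out of reach is approached as far as the arm can. A call with a gripper value outside its range is refused whole. "jaw" is the opening, from -1 (shut) to 1 (fully open), set as the call begins (left out, the last holds). The fingers move at their own pace and stop on an object; "grip_force" is the grip in N (left out, the last holds). Time passes only in rows, so rows that repeat a pose let the fingers close, or fill a call up. It gives the time, the measured TCP pose, the force, the opening and the grip force at its end, in the units of the state.
- bot.get_state(): the state, without advancing time (a new reading comes with each control period).
- bot.capture(name): name is "scene" or "top"; returns a dict with "frame" (384x512x3 uint8, red, green, blue), "fx", "fy", "cx", "cy" (pixels), "R" (3x3) and "t" (3): a world point X has camera coordinates R X + t. Camera axes: x right, y down, z forward; pixel columns grow to the right and rows downward; lengths in m; the calibration is good to about 2 mm. A picture is of the moment at which its call begins. There is no depth.
- bot.close_job(): hands the job in; it is judged then, once.
Trained networks look in the newest picture that a camera, given by its name, has taken for a name from the list of things; names that differ only in an ending like _2 or _b are one class to them, and where a whole thing is asked for, a point or a joint stands for the part that bears it (a point fixed in the world has none). Each returns a list of dicts, best first, with "score" (0 to 1); they miss things now and then, are a little off and sometimes report something else, mostly with a low value. They report only what shows in the picture. A call takes as long as a camera call.
- bot.recognise(name, camera): "bbox" ([left, top, width, height] in pixels, round what is visible of it).
- bot.trace(name, camera): "mask" (384x512 bool, what is visible of it) and "bbox" ([left, top, width, height] in pixels, round what is visible of it).
The state is a dict: "time_s": time; "q": joint angles; "dq": joint speeds; "joint_torque": joint torques, N m; "eef_pos": TCP position; "tcp_rot": TCP orientation; "contact_force": force on the tool from outside, world axes, zero at the start; "wrist_torque": the same for the moment, N m; "opening": finger opening in m; "gripper_force": force on a finger pad.
Only numpy, scipy, OpenCV 4.12 (cv2) and the standard library are available. Lean on these libraries where they do the work, as an engineer would, in place of code of your own. Each camera call takes 0.05 s, during which the arm holds its last target. There are 200 camera calls.

## Working session

There is one attempt and no reset: what is moved stays moved. The work goes in short steps, Python scripts to look and compute and a tool call to move; the robot and the scene stay as the last step left them, time stands still between calls to the robot, and variables do not carry over. Pictures are saved under pics/ and viewed, at most 10 in all, crops included, and the job is handed in when it is done.

Besides the shell and the picture viewer there is one more tool, called after "Request:" as name([rows], argument=value, ...), one row to a line, values as JSON. jog_arm: Moves the arm, as the interface text tells. Its arguments: {"type":"object","properties":{"offset":{"type":"array"},"yaw":{"type":"array"},"jaw":{"type":"number"},"grip_force":{"type":"number"}},"required":["offset","yaw"]}

```bash
mkdir -p pics
cat > h.py <<'E'
import numpy as np,cv2
from workcell import bot
def cap(n,f=None):
    c=bot.capture(n)
    if f: cv2.imwrite(f,cv2.cvtColor(c['frame'],cv2.COLOR_RGB2BGR))
    return c
def proj(c,X):
    p=np.atleast_2d(X)@np.array(c['R']).T+np.array(c['t']); return np.c_[c['fx']*p[:,0]/p[:,2]+c['cx'],c['fy']*p[:,1]/p[:,2]+c['cy']]
def ray(c,u,v,z):
    R=np.array(c['R']);o=-R.T@np.array(c['t']);d=R.T@np.array([(u-c['cx'])/c['fx'],(v-c['cy'])/c['fy'],1]);return o+d*(z-o[2])/d[2]
E
python3 - <<'E'
from h import *
for n in['scene','top']:
    c=cap(n,f'pics/{n}0.png'); R=np.array(c['R']);print(n,'campos',-R.T@np.array(c['t']),c['fx'])
    for k in['control_box','panel','fastener_wing','clamp_tab','screwdriver','nest','module']:
        for d in bot.recognise(k,n)[:2]: print(k,d['score'],np.round(d['bbox']))
s=bot.get_state();print(s)
a=cv2.imread('pics/scene0.png');b=cv2.imread('pics/top0.png')
E
```

```text
scene campos [0.02568764 0.24357742 0.65110069] 481.1347934235099
control_box 0.97 [205. 137. 119. 124.]
panel 0.68 [208. 162. 112.  68.]
fastener_wing 0.64 [266. 188.  22.  19.]
clamp_tab 0.76 [260. 136.  36.  17.]
screwdriver 0.94 [215. 248.  42.  42.]
nest 0.81 [304. 161.  31.  23.]
module 0.66 [294. 232.  35.  22.]
top campos [ 0.30601952 -0.18532547  0.95663425] 416.8414573686302
control_box 0.76 [234. 168. 104.  93.]
control_box 0.25 [263. 221.  18.  14.]
panel 0.84 [236. 171.  82.  81.]
panel 0.68 [259. 257.  30.  16.]
fastener_wing 0.44 [235. 172.  82.  80.]
clamp_tab 0.78 [325. 169.   6.  31.]
screwdriver 0.52 [213. 218.   9.  40.]
nest 0.74 [334. 216.  28.  16.]
module 0.54 [261. 259.  25.  13.]
{'time_s': 0.8, 'q': array([ 1.20631231,  0.31087971,  0.01402566,  1.51149015, -0.00438795,
        1.31920252, -0.02721786]), 'dq': array([-1.08438444e-03, -6.97466128e-04, -2.19342184e-03, -4.09935992e-05,
       -4.17357796e-04,  7.26340853e-04,  2.67661824e-05]), 'joint_torque': array([-6.71960315e-04, -3.79766393e+01,  1.45188672e-01, -2.30852491e+01,
        1.22013321e-02,  1.61928459e-03,  5.00727140e-06]), 'eef_pos': array([ 0.17448406, -0.52161067,  0.23131903]), 'tcp_rot': array([3.14154029e+00, 3.90035786e-05, 3.22820573e-01]), 'contact_force': array([-0.02178464,  0.04456959,  0.00887461]), 'wrist_torque': array([ 0.02437542, -0.0304215 ,  0.0179334 ]), 'gripper_force': 0.0, 'opening': 0.0853692967252588}
```

View pics/scene0.png

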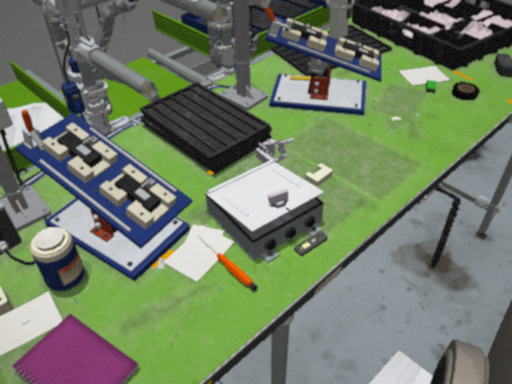

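View pics/top0.png

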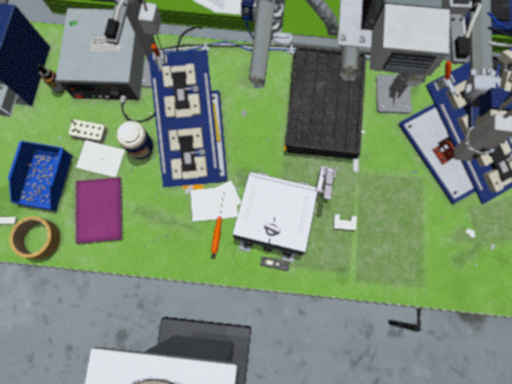

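The scene picture shows the box (centre about 265,205) with the wing at (277,197) and the clamp at (272,150). In the top picture the panel spans (236–318, 172–252), with the wing near (272,228) and the clamp at (327,183). Next I'll fit the box pose to the panel masks.

```bash
cat > fit.py <<'E'
from h import *
from scipy.optimize import minimize
def Rz(a): return np.array([[np.cos(a),-np.sin(a),0],[np.sin(a),np.cos(a),0],[0,0,1]])
def b2w(p,X): return np.atleast_2d(X)@Rz(p[2]).T+[p[0],p[1],0]
def panel(pt,a): # pt: x,y,height above flush top face(49mm)
    pt=np.atleast_2d(pt).astype(float); r=.072-pt[:,0]; h=pt[:,2]+.0015
    return np.c_[.072-r*np.cos(a)+h*np.sin(a), pt[:,1], .0475+r*np.sin(a)+h*np.cos(a)]
C=np.array([[-.076,.079,0],[-.076,-.079,0],[.072,-.079,0],[.072,.079,0]])
E
python3 - <<'E'
from fit import *
cs={n:cap(n) for n in['scene','top']}; ms={}
for n in cs:
    d=bot.trace('panel',n)[0]; ms[n]=d['mask']; print(n,d['score'],d['mask'].sum(),d['bbox'])
    ys,xs=np.nonzero(d['mask']); h=cv2.convexHull(np.c_[xs,ys].astype(np.int32)); ms[n]=cv2.fillConvexPoly(np.zeros((384,512),np.uint8),h,1)
def err(p,show=0):
    e=0
    for n,c in cs.items():
        q=proj(c,b2w(p,panel(C,.16)))
        m=cv2.fillConvexPoly(np.zeros((384*4,512*4),np.uint8),np.round(q*4+1.5).astype(np.int32),1)
        M=cv2.resize(ms[n],None,fx=4,fy=4,interpolation=0)
        i=1-(m&M).sum()/(m|M).sum(); e+=i
        if show: print(n,'IoU',1-i)
    return e
x0=ray(cs['top'],277,212,.06)
best=min((minimize(err,[x0[0],x0[1],y],method='Nelder-Mead',options=dict(initial_simplex=np.array([[x0[0],x0[1],y],[x0[0]+.02,x0[1],y],[x0[0],x0[1]+.02,y],[x0[0],x0[1],y+.15]]))) for y in(-.15,.15)),key=lambda r:r.fun)
p=best.x;print(p,best.fun);err(p,1);np.save('p.npy',p)
tiles=[]
for n,c in cs.items():
    im=cv2.cvtColor(c['frame'],cv2.COLOR_RGB2BGR); 
    tb=np.array([[.122-.078*np.cos(.6)-.003*np.sin(.6)*0,-.097,.0515+.078*np.sin(.6)+.003*np.cos(.6)]])
    pts=np.r_[b2w(p,panel(C,.16)),b2w(p,tb),b2w(p,panel([[-.045,0,.0145]],.16)),b2w(p,panel([[-.053,.045,0]],.16)),b2w(p,[[.072,-.111,.0475]]),b2w(p,[[.122,-.097,.0515]])]
    q=proj(c,pts); o=q.mean(0)-65; o=np.round(o).astype(int)
    cr=cv2.resize(im[o[1]:o[1]+130,o[0]:o[0]+130],(400*1,400),interpolation=cv2.INTER_CUBIC)
    for a in q: cv2.drawMarker(cr,tuple(np.round((a-o+.5)*400/130).astype(int).tolist()),(0,0,255),0,8,1)
    tiles.append(cr)
cv2.imwrite('pics/f1.png',np.hstack(tiles))
for k,a in zip(['tab','wing','press'],pts[4:7]): print(k,a)
for k in['fastener_wing','clamp_tab','clamp']:
    for n in cs:
        for d in bot.trace(k,n)[:2]:
            ys,xs=np.nonzero(d['mask']); print(k,n,d['score'],xs.mean(),ys.mean(),len(xs))
print(proj(cs['top'],pts[4:7]),proj(cs['scene'],pts[4:7]))
E
```

```text
scene 0.66 174 [260.7, 134.0, 38.7, 21.4]
top 0.97 4562 [236.0, 175.1, 79.7, 74.6]
[ 0.48302358 -0.21180462 -0.12796475] 1.028523998366293
scene IoU 0.0
top IoU 0.9714760016337071
tab [ 0.52779752 -0.31536522  0.09801812]
wing [ 0.44240195 -0.20657792  0.08193587]
press [ 0.43802019 -0.16064316  0.06889562]
fastener_wing scene 0.83 278.5866141732283 196.77165354330708 254
fastener_wing top 0.46 271.8524590163934 227.7377049180328 122
clamp_tab scene 0.47 278.5164835164835 144.1978021978022 182
clamp_tab top 0.46 328.6 183.1578947368421 190
clamp scene 0.65 279.179012345679 144.27777777777777 162
clamp top 0.51 328.60693641618496 182.70520231213874 173
clamp top 0.51 276.64765027322403 211.16415300546447 4575
[[328.2512512  190.50407642]
 [272.93893589 226.00075013]
 [251.19543992 226.67743075]] [[284.99104332 139.32820844]
 [277.54388777 193.98763153]
 [260.46999132 213.77656805]]
```

View pics/f1.png

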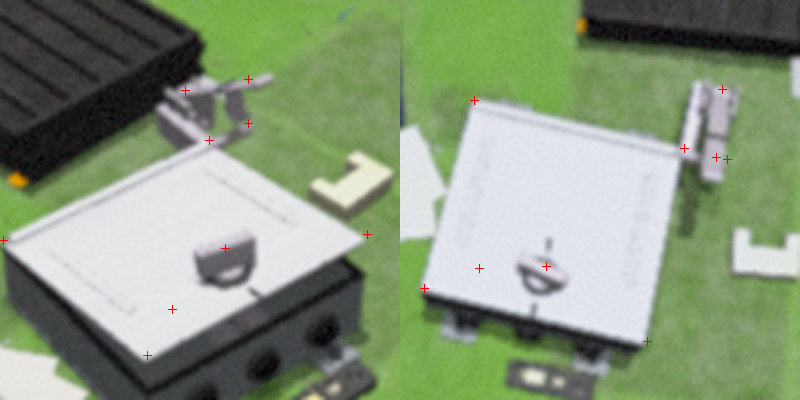

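The fit holds in both views: the panel corners, hinge, clamp and wing markers land on their features, with the front edge perhaps 2 mm off. The wing lies about across the marks, at roughly 1.3–1.4 rad. I'll set out for a point above the clamp tab with the fingers shut.

```bash
cat > go.py <<'E'
import sys
from fit import *
p=np.load('p.npy')
def to(W,psi,name=''):
    s=bot.get_state(); y=s['tcp_rot'][2]; d=np.array(W)-s['eef_pos']
    print(name,'W',np.round(W,4),'offset',np.round([d[0]*np.cos(y)+d[1]*np.sin(y),d[0]*np.sin(y)-d[1]*np.cos(y),-d[2]],4),'yaw',round((y-psi+np.pi)%(2*np.pi)-np.pi,3))
def box(x,y,z): return b2w(p,[[x,y,z]])[0]
E
cat > a.py <<'E'
from go import *
to(box(.05,-.097,.125),np.pi/2+p[2],'tab above')
E
python3 a.py
```

```text
tab above W [ 0.5202 -0.3144  0.125 ] offset [ 0.3936 -0.0868  0.1063] yaw -1.12
```

Request:
jog_arm([
  [0.037,-0.008,0.005],
  [0.075,-0.016,0.01],
  [0.112,-0.024,0.015],
  [0.15,-0.033,0.02],
  [0.187,-0.041,0.025],
  [0.225,-0.049,0.03],
  [0.262,-0.057,0.035],
  [0.3,-0.065,0.04],
], yaw=[-0.105,-0.21,-0.315,-0.42,-0.525,-0.63,-0.735,-0.84], jaw=-1, grip_force=20)

```text
time_s: 1.97
eef_pos: [0.4396, -0.3639, 0.1913]
tcp_rot: [3.141, 0.001, 1.168]
contact_force: [0.2, -1.0, -0.5]
opening: 0.0006
gripper_force: 0.0
```

```bash
python3 a.py
```

```text
tab above W [ 0.5202 -0.3144  0.125 ] offset [0.0772 0.0547 0.0663] yaw -0.275
```

Request:
jog_arm([
  [0.015,0.011,0.013],
  [0.031,0.022,0.027],
  [0.046,0.033,0.04],
  [0.062,0.044,0.053],
  [0.077,0.055,0.06],
  [0.077,0.055,0.066],
  [0.077,0.055,0.066],
  [0.077,0.055,0.066],
], yaw=[-0.1,-0.2,-0.275,-0.275,-0.275,-0.275,-0.275,-0.275])

```text
time_s: 2.63
eef_pos: [0.5182, -0.317, 0.125]
tcp_rot: [-3.14, 0.001, 1.437]
contact_force: [-0.4, 0.1, 0.7]
opening: -0.0002
gripper_force: 0.0
```

Run:
```python
from go import *
to(box(.05,-.097,.125),np.pi/2+p[2],'tab above')
t=[]
for n in('scene','top'):
    c=cap(n); e=bot.get_state()['eef_pos']; q=proj(c,np.array([e,box(.0576,-.097,.0985),box(.05,-.097,.0545)])); o=np.round(q[0]-45).astype(int)
    im=cv2.cvtColor(c['frame'],cv2.COLOR_RGB2BGR)[o[1]:o[1]+90,o[0]:o[0]+90]; im=cv2.resize(im,(400,400),interpolation=2)
    for a in q: cv2.drawMarker(im,tuple(np.round((a-o+.5)*400/90).astype(int).tolist()),(0,0,255),0,8,1)
    t.append(im)
cv2.imwrite('pics/c1.png',np.hstack(t))
```

```text
tab above W [ 0.5202 -0.3144  0.125 ] offset [0.0029 0.0016 0.    ] yaw -0.006
```

View pics/c1.png

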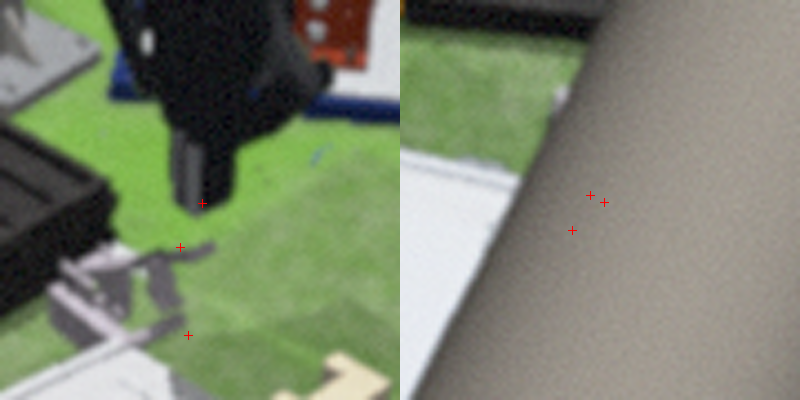

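The scene view shows the shut fingertips (202,203) straight above the clamp tab (180,247); the arm hides the top view. Now I'll press down.

Request:
jog_arm([
  [0.003,0.001,0.008],
  [0.003,0.001,0.015],
  [0.003,0.001,0.022],
  [0.003,0.001,0.029],
  [0.003,0.001,0.036],
  [0.003,0.001,0.042],
  [0.003,0.001,0.047],
  [0.003,0.001,0.05],
], yaw=[0,0,0,0,0,0,0,0])

```text
time_s: 3.4
eef_pos: [0.5203, -0.3129, 0.0743]
tcp_rot: [-3.14, -0.0, 1.438]
contact_force: [-1.3, 0.1, 1.2]
opening: -0.0002
gripper_force: 0.4
```

Request:
jog_arm([
  [0,0,0.004],
  [0,0,0.007],
  [0,0,0.01],
  [0,0,0.013],
  [0,0,0.016],
  [0,0,0.019],
  [0,0,0.021],
  [0,0,0.022],
], yaw=[0,0,0,0,0,0,0,0])

```text
time_s: 4.07
eef_pos: [0.5208, -0.3132, 0.0529]
tcp_rot: [-3.142, -0.0, 1.438]
contact_force: [-0.6, -0.3, 4.0]
opening: 0.0
gripper_force: 2.2
```

Request:
jog_arm([
  [0,0,0.001],
  [0,0,0.002],
  [0,0,0.003],
  [0,0,0.004],
  [0,0,0.004],
  [0,0,0.004],
  [0,0,0.004],
  [0,0,0.004],
], yaw=[0,0,0,0,0,0,0,0])

```text
time_s: 4.73
eef_pos: [0.521, -0.3132, 0.052]
tcp_rot: [3.141, 0.001, 1.438]
contact_force: [-4.8, 2.8, 13.9]
opening: 0.0001
gripper_force: 7.0
```

Request:
jog_arm([
  [0,0,-0.01],
  [0,0,-0.03],
  [0,0,-0.055],
  [0,0,-0.08],
  [-0.02,-0.015,-0.085],
  [-0.04,-0.03,-0.085],
  [-0.04,-0.03,-0.085],
  [-0.04,-0.03,-0.085],
], yaw=[0,0,0,0,0,0,0,0])

```text
time_s: 5.4
eef_pos: [0.4841, -0.3509, 0.1341]
tcp_rot: [-3.141, 0.001, 1.433]
contact_force: [0.1, 0.4, -0.1]
opening: -0.0001
gripper_force: 0.0
```

```bash
cat > w.py <<'E'
from go import *
def wing(th,hx=.018,hy=.0045,z0=.005,z1=.0225,x0=-.045):
    P=np.array([[a*hx,b*hy,z] for a in(-1,1) for b in(-1,1) for z in(z0,z1)])
    P=P@Rz(th).T; P[:,0]+=x0; return P
def hub(x0=-.045): return np.array([[x0+.01*np.cos(t),.01*np.sin(t),z] for t in np.arange(0,6.3,.4) for z in(0,.005)])
def fitw(c,m,pa):
    def f(v):
        M=np.zeros((384*4,512*4),np.uint8)
        for P in(wing(v[0],x0=-.045+v[1]),hub(-.045+v[1])):
            q=proj(c,b2w(p,panel(P+[0,v[2],0],pa))); cv2.fillConvexPoly(M,cv2.convexHull(np.round(q*4+1.5).astype(np.int32)),1)
        B=cv2.resize(m.astype(np.uint8),None,fx=4,fy=4,interpolation=0); return 1-(M&B).sum()/(M|B).sum()
    r=[minimize(f,[t,0,0],method='Nelder-Mead',options=dict(initial_simplex=[[t,0,0],[t+.3,0,0],[t,.006,0],[t,0,.006]])) for t in(-.4,0,.4,.7,1,1.3,1.6)]
    r=sorted(r,key=lambda r:r.fun)[:3]
    for k in r: print('wing th,dx,dy',np.round(k.x,4),'IoU',round(1-k.fun,3))
    return r[0].x
E
python3 - <<'E'
from w import *
c=cap('scene'); d=bot.trace('fastener_wing','scene')
if d: print(d[0]['score'],d[0]['bbox']); fitw(c,d[0]['mask'],.16)
im=cv2.cvtColor(c['frame'],cv2.COLOR_RGB2BGR)[125:245,195:335]
cv2.imwrite('pics/c2.png',cv2.resize(im,(700,600),interpolation=2))
E
```

```text
0.68 [307.9, 161.3, 25.2, 21.6]
wing th,dx,dy [-0.4  0.   0. ] IoU 0.0
wing th,dx,dy [0. 0. 0.] IoU 0.0
wing th,dx,dy [0.4 0.  0. ] IoU 0.0
```

View pics/c2.png

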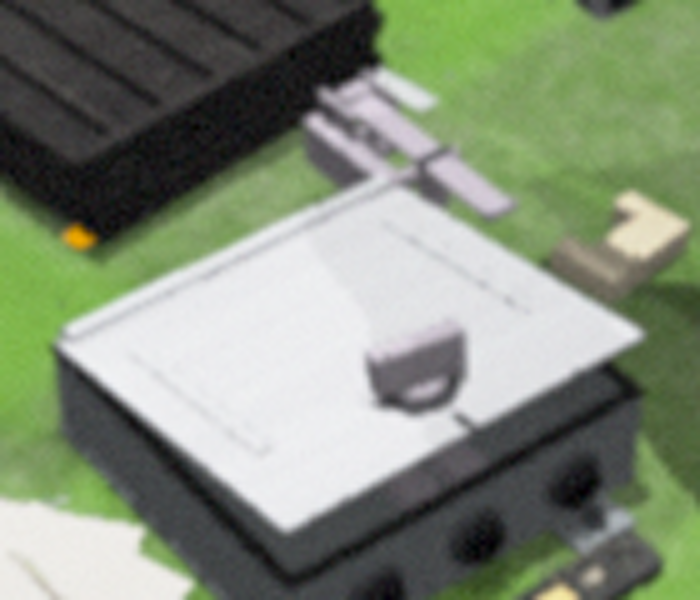

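The clamp now lies level over the pin and stays there without being held (about 430,155 in the crop). The wing is at (415,365), nearly across the panel. The trace latched onto the nest block, so I'll filter by position.

Run:
```python
from w import *
for i in range(3):
    c=cap('scene')
    for d in bot.trace('fastener_wing','scene'):
        b=d['bbox']
        if abs(b[0]+b[2]/2-278)<8 and abs(b[1]+b[3]/2-197)<8: print(d['score'],b); v=fitw(c,d['mask'],.16); break
P=b2w(p,panel([[-.045,0,.0145]],.16))[0]; print(P)
for dx in(0,-.003): to(box(-.045+dx,0,0)*[1,1,0]+(P-box(-.045,0,0))*[1,1,0]+[0,0,.12],1.17,'wing above')
```

```text
0.54 [265.9, 189.2, 21.5, 15.0]
wing th,dx,dy [ 1.6232e+00 -4.8000e-03  1.5000e-03] IoU 0.825
wing th,dx,dy [ 1.6337e+00 -4.6000e-03  8.0000e-04] IoU 0.824
wing th,dx,dy [ 1.5991e+00 -4.5000e-03  4.0000e-04] IoU 0.824
0.61 [266.6, 187.3, 21.8, 16.3]
wing th,dx,dy [ 1.5622 -0.0029  0.0016] IoU 0.815
wing th,dx,dy [ 1.5778 -0.0031  0.0024] IoU 0.813
wing th,dx,dy [ 1.5164 -0.0034  0.0026] IoU 0.811
0.8 [267.4, 186.8, 23.0, 16.2]
wing th,dx,dy [ 1.6214 -0.0036  0.0017] IoU 0.802
wing th,dx,dy [ 1.622  -0.0036  0.0017] IoU 0.802
wing th,dx,dy [ 1.62e+00 -3.10e-03  1.30e-03] IoU 0.801
[ 0.44240195 -0.20657792  0.08193587]
wing above W [ 0.4424 -0.2066  0.12  ] offset [ 0.1343 -0.0621  0.0141] yaw 0.269
wing above W [ 0.4394 -0.2062  0.12  ] offset [ 0.1343 -0.0651  0.0141] yaw 0.269
```

Request:
jog_arm([
  [0.027,-0.013,0],
  [0.054,-0.026,0],
  [0.081,-0.039,0],
  [0.108,-0.052,0],
  [0.136,-0.065,0],
  [0.136,-0.065,0.005],
  [0.136,-0.065,0.005],
  [0.136,-0.065,0.005],
], yaw=[0.08,0.16,0.16,0.16,0.16,0.16,0.16,0.16], jaw=0.1)

```text
time_s: 6.47
eef_pos: [0.4396, -0.2057, 0.1294]
tcp_rot: [3.141, 0.001, 1.278]
contact_force: [-0.6, 0.3, 1.0]
opening: 0.0467
gripper_force: 0.0
```

Run:
```python
from w import *
to([.4394,-.205,.078],1.27)
print(bot.get_state()['opening'])
c=cap('scene');im=cv2.cvtColor(c['frame'],cv2.COLOR_RGB2BGR)[125:245,205:345]
e=bot.get_state()['eef_pos']; q=proj(c,np.array([e,[.4394,-.205,.09]]))
im=cv2.resize(im,(700,600),interpolation=2)
for a in q: cv2.drawMarker(im,tuple(np.round((a-[205,125]+.5)*5).astype(int).tolist()),(0,0,255),0,8,1)
cv2.imwrite('pics/c3.png',im)
```

```text
W [ 0.4394 -0.205   0.078 ] offset [ 0.0007 -0.0004  0.0514] yaw 0.008
0.046681655898519615
```

View pics/c3.png

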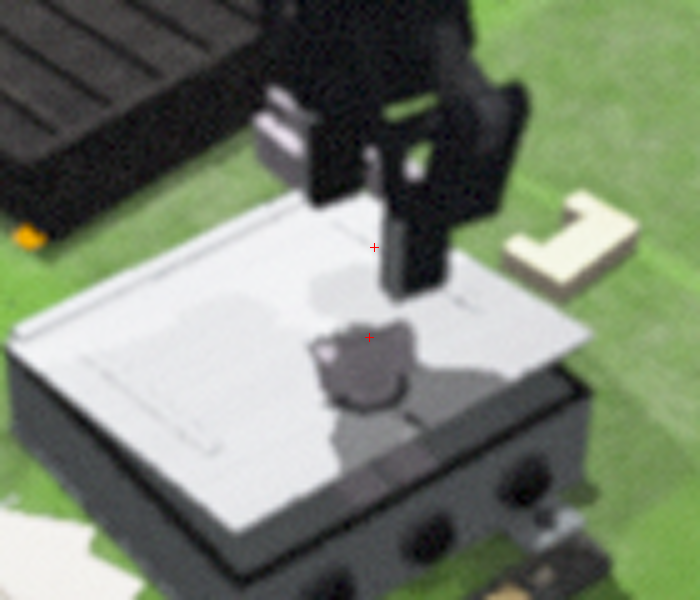

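The open fingers straddle the wing: the grasp axis passes through (370,337), on the wing's top edge at (365,335). I'll go down to TCP z ≈ 0.078 with the jaw open, then close gently.

Request:
jog_arm([
  [0,0,0.01],
  [0,0,0.02],
  [0,0,0.03],
  [0,0,0.038],
  [0,0,0.044],
  [0,0,0.049],
  [0,0,0.051],
  [0,0,0.051],
], yaw=[0,0,0,0,0,0,0,0])

```text
time_s: 7.18
eef_pos: [0.439, -0.2051, 0.0777]
tcp_rot: [-3.14, -0.0, 1.278]
contact_force: [-0.3, 0.0, 0.8]
opening: 0.0469
gripper_force: 0.0
```

Request:
jog_arm([
  [0,0,0],
  [0,0,0],
  [0,0,0],
  [0,0,0],
  [0,0,0],
  [0,0,0],
  [0,0,0],
  [0,0,0],
], yaw=[0,0,0,0,0,0,0,0], jaw=-1, grip_force=20)

```text
time_s: 7.85
eef_pos: [0.4395, -0.2054, 0.0784]
tcp_rot: [3.141, 0.0, 1.278]
contact_force: [-0.3, -0.6, 0.7]
opening: 0.0098
gripper_force: 20.7
```

The wing is gripped: opening 9.8 mm, hardly any side force. Now I'll turn it clockwise by 1.406 rad in total (tool yaw down to -0.128).

Request:
jog_arm([
  [0,0,0],
  [0,0,0],
  [0,0,0],
  [0,0,0],
  [0,0,0],
  [0,0,0],
  [0,0,0],
  [0,0,0],
], yaw=[0.09,0.18,0.27,0.36,0.45,0.54,0.63,0.7])

```text
time_s: 8.52
eef_pos: [0.439, -0.2048, 0.0781]
tcp_rot: [-3.141, 0.0, 0.574]
contact_force: [-0.5, 0.6, 1.3]
opening: 0.0094
gripper_force: 19.4
```

Request:
jog_arm([
  [0,0,0],
  [0,0,0],
  [0,0,0],
  [0,0,0],
  [0,0,0],
  [0,0,0],
  [0,0,0],
  [0,0,0],
], yaw=[0.1,0.2,0.3,0.4,0.5,0.6,0.7,0.705])

```text
time_s: 9.18
eef_pos: [0.4391, -0.2044, 0.0781]
tcp_rot: [-3.141, 0.001, -0.128]
contact_force: [0.0, 1.7, 1.0]
opening: 0.0083
gripper_force: 19.6
```

Request:
jog_arm([
  [0,0,0],
  [0,0,0],
  [0,0,0],
  [0,0,0],
  [0,0,0],
  [0,0,0],
  [0,0,0],
  [0,0,0],
], yaw=[0,0,0,0,0,0,0,0])

```text
time_s: 9.85
eef_pos: [0.4391, -0.2045, 0.0781]
tcp_rot: [-3.141, 0.001, -0.127]
contact_force: [-0.2, 5.3, 0.9]
opening: 0.0083
gripper_force: 19.7
```

Request:
jog_arm([
  [0,0,0],
  [0,0,0],
  [0,0,0],
  [0,0,0],
  [0,0,0],
  [0,0,0],
  [0,0,0],
  [0,0,0],
], yaw=[0,0,0,0,0,0,0,0], jaw=-0.2)

```text
time_s: 10.52
eef_pos: [0.4394, -0.2054, 0.0783]
tcp_rot: [3.141, -0.0, -0.127]
contact_force: [0.2, 0.1, 1.1]
opening: 0.0343
gripper_force: 0.0
```

Request:
jog_arm([
  [0,0,-0.01],
  [0,0,-0.025],
  [0,0,-0.04],
  [0,0,-0.055],
  [0,0,-0.07],
  [0,0,-0.085],
  [0,0,-0.1],
  [0,0,-0.11],
], yaw=[0,0,0,0,0,0,0,0])

```text
time_s: 11.18
eef_pos: [0.4401, -0.2056, 0.1907]
tcp_rot: [3.141, -0.003, -0.127]
contact_force: [-0.5, -0.3, -0.0]
opening: 0.0343
gripper_force: 0.0
```

Run:
```python
from w import *
c=cap('scene')
for d in bot.trace('fastener_wing','scene'):
    b=d['bbox']
    if abs(b[0]+b[2]/2-278)<10 and abs(b[1]+b[3]/2-197)<10: print(d['score'],b); fitw(c,d['mask'],.16); break
im=cv2.cvtColor(c['frame'],cv2.COLOR_RGB2BGR)[125:245,205:345]
cv2.imwrite('pics/c4.png',cv2.resize(im,(700,600),interpolation=2))
P=b2w(p,panel([[-.055,.046,0]],.16))[0]; print(P); to(P+[0,0,.02],p[2],'press above')
```

```text
0.6 [267.3, 187.3, 18.7, 18.1]
wing th,dx,dy [-0.0927 -0.0044  0.0017] IoU 0.866
wing th,dx,dy [-0.0908 -0.0042  0.0016] IoU 0.864
wing th,dx,dy [-0.0796 -0.004   0.0015] IoU 0.864
[ 0.4361895  -0.15939937  0.06921425]
press above W [ 0.4362 -0.1594  0.0892] offset [-0.0105 -0.0456  0.1015] yaw 0.001
```

View pics/c4.png

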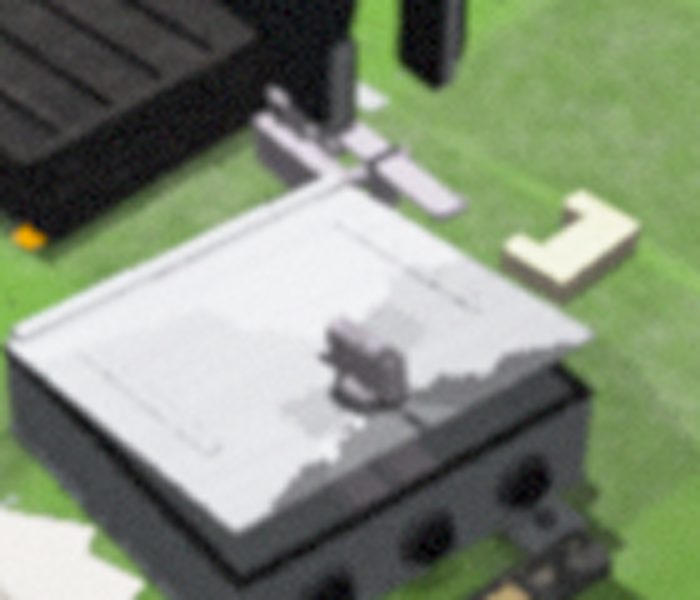

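The wing (365,370 in the crop) is now in line with the dark mark at (412,415), fitted at -0.09 rad, and the clamp is still down. Next I'll shut the fingers, move over the press spot and press.

Request:
jog_arm([
  [-0.002,-0.01,0],
  [-0.004,-0.02,0],
  [-0.006,-0.03,0.01],
  [-0.01,-0.046,0.025],
  [-0.011,-0.046,0.045],
  [-0.011,-0.046,0.065],
  [-0.011,-0.046,0.085],
  [-0.011,-0.046,0.1],
], yaw=[0,0,0,0,0,0,0,0], jaw=-1)

```text
time_s: 11.95
eef_pos: [0.4323, -0.1559, 0.0858]
tcp_rot: [-3.14, 0.004, -0.125]
contact_force: [-0.7, 0.2, 0.6]
opening: 0.0001
gripper_force: 0.0
```

Request:
jog_arm([
  [0,0,0.006],
  [0,0,0.012],
  [0,0,0.017],
  [0,0,0.022],
  [0,0,0.026],
  [0,0,0.03],
  [0,0,0.033],
  [0,0,0.035],
], yaw=[0,0,0,0,0,0,0,0])

```text
time_s: 12.62
eef_pos: [0.4341, -0.1581, 0.0533]
tcp_rot: [-3.141, 0.001, -0.127]
contact_force: [-1.7, 1.4, 4.4]
opening: 0.0003
gripper_force: 2.3
```

Request:
jog_arm([
  [0,0,0.001],
  [0,0,0.002],
  [0,0,0.003],
  [0,0,0.004],
  [0,0,0.005],
  [0,0,0.006],
  [0,0,0.006],
  [0,0,0.006],
], yaw=[0,0,0,0,0,0,0,0])

```text
time_s: 13.28
eef_pos: [0.434, -0.1581, 0.0487]
tcp_rot: [-3.142, 0.001, -0.127]
contact_force: [-5.8, 2.6, 15.9]
opening: -0.0
gripper_force: 7.7
```

Request:
jog_arm([
  [0,0,0.001],
  [0,0,0.001],
  [0,0,0.001],
  [0,0,0.001],
  [0,0,0.001],
  [0,0,0.001],
  [0,0,0.001],
  [0,0,0.001],
], yaw=[0,0,0,0,0,0,0,0])

```text
time_s: 13.95
eef_pos: [0.4339, -0.1581, 0.0484]
tcp_rot: [3.142, 0.001, -0.127]
contact_force: [-7.8, 2.7, 22.0]
opening: -0.0
gripper_force: 10.4
```

Run:
```python
from w import *
c=cap('scene','pics/z.png');im=cv2.cvtColor(c['frame'],cv2.COLOR_RGB2BGR)[125:265,195:345]
cv2.imwrite('pics/c5.png',cv2.resize(im,(640,597),interpolation=2))
print(bot.get_state()['contact_force'])
```

```text
[-7.63481168  2.34007851 20.96195628]
```

View pics/c5.png

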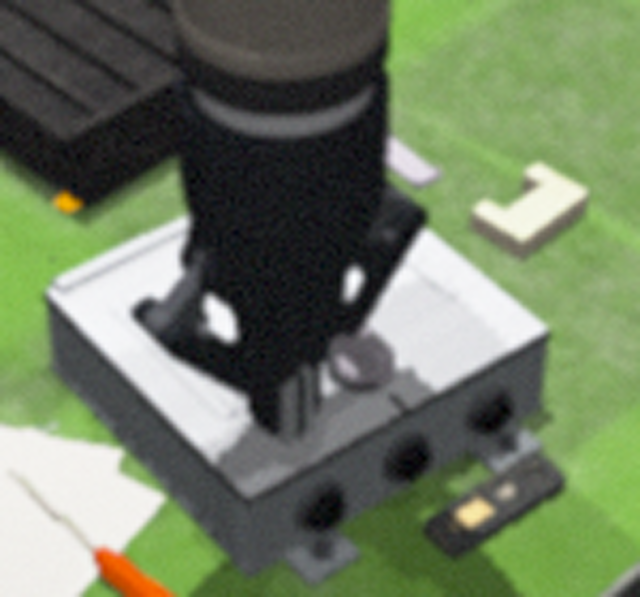

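The panel sits flush, with no gap at its front edge (250,495), and is held with 21 N. The clamp is still down at (415,165), and the nest block, module and screwdriver look untouched.

```bash
python3 -c "
from workcell import bot
print(bot.close_job())"
```

```text
the job is handed in; nothing more can be done
None
```

The clamp is snapped over the pin, the wing is turned in line with the marks, and the panel is held flush with about 21 N. The job was handed in at about 14 s, with the screwdriver, nest block and module looking undisturbed.

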